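# Fill the funnel jar with the 23 mm sleeves

## Task

Three alike scoops hold brass sleeves of 16, 23 and 31 mm diameter: take the scoop with the three 23 mm sleeves by its handle, carry it over the funnel jar and tip all three sleeves out of it through the blue funnel, down into the clear jar, without tipping the jar or pushing it aside. Then set the empty scoop down flat on the black mat, and leave the other two scoops and their sleeves where they lie.

Things in the scene. Friction and masses are not known exactly. Their poses are not given: they have to be found in the camera images.
- scoop_s: scoop (one of three alike) with the three small sleeves. Tray 140 x 48 mm, walls 40 high, 3 mm sheet, inside 42 mm wide, mouth end open; its floor is level to x=42 mm, then ramps up 11 mm to the mouth at x=80 mm. Origin: tray underside; x out of the mouth, z up. Black handle 14 wide (y), 22 tall, from x=-60 to -130 mm, centre 45 up. 0.16 kg empty
- scoop_m: scoop (one of three alike) with the three medium sleeves. Tray 140 x 48 mm, walls 40 high, 3 mm sheet, inside 42 mm wide, mouth end open; its floor is level to x=42 mm, then ramps up 11 mm to the mouth at x=80 mm. Origin: tray underside; x out of the mouth, z up. Black handle 14 wide (y), 22 tall, from x=-60 to -130 mm, centre 45 up. 0.16 kg empty
- scoop_m_grip (a point): point in the middle of that scoop's handle bar (100 mm behind the origin, 45 mm up), axes as the scoop
- scoop_m_lip (a point): middle of that scoop's pouring edge, at the top of the ramp (80 mm ahead of the origin, 14 mm up), axes as the scoop
- scoop_l: scoop (one of three alike) with the three large sleeves. Tray 140 x 48 mm, walls 40 high, 3 mm sheet, inside 42 mm wide, mouth end open; its floor is level to x=42 mm, then ramps up 11 mm to the mouth at x=80 mm. Origin: tray underside; x out of the mouth, z up. Black handle 14 wide (y), 22 tall, from x=-60 to -130 mm, centre 45 up. 0.16 kg empty
- sleeve_s1: small brass sleeve, 16 mm diameter, 15 mm long, dark bore ends; stands on end on its scoop's floor at first. Origin at its centre, z along its axis
- sleeve_s2: small brass sleeve, 16 mm diameter, 15 mm long, dark bore ends; stands on end on its scoop's floor at first. Origin at its centre, z along its axis
- sleeve_s3: small brass sleeve, 16 mm diameter, 15 mm long, dark bore ends; stands on end on its scoop's floor at first. Origin at its centre, z along its axis
- sleeve_m1: medium brass sleeve, 23 mm diameter, 22 mm long, dark bore ends; stands on end on its scoop's floor at first. Origin at its centre, z along its axis
- sleeve_m2: medium brass sleeve, 23 mm diameter, 22 mm long, dark bore ends; stands on end on its scoop's floor at first. Origin at its centre, z along its axis
- sleeve_m3: medium brass sleeve, 23 mm diameter, 22 mm long, dark bore ends; stands on end on its scoop's floor at first. Origin at its centre, z along its axis
- sleeve_l1: large brass sleeve, 31 mm diameter, 28 mm long, dark bore ends; stands on end on its scoop's floor at first. Origin at its centre, z along its axis
- sleeve_l2: large brass sleeve, 31 mm diameter, 28 mm long, dark bore ends; stands on end on its scoop's floor at first. Origin at its centre, z along its axis
- sleeve_l3: large brass sleeve, 31 mm diameter, 28 mm long, dark bore ends; stands on end on its scoop's floor at first. Origin at its centre, z along its axis
- jar: loose funnel jar standing on the bench: dark foot (96 mm diameter, 8 mm thick), narrow clear jar (57 mm outside, 51 inside, inner floor 12 mm up), and fixed on it from 112 mm up a wide blue funnel (throat 45 mm, rim 132 mm across at 164 mm up). Origin: centre of the foot underside, z up. 0.7 kg
- jar_rim (a point): centre of the funnel's rim, 164 mm above the jar's underside
- mat: black rubber mat fixed to the bench, 270 x 420 mm (x, y), 4 mm thick, on which the scoops lie. Origin: centre of its underside

How it is judged:
On the way, in this order (a step that is already met when the one before it is completed fails the run):
1. the scoop is lifted with all three 23 mm sleeves in it (height (world z) of scoop_m above 0.08 m and distance between each of sleeve_m1, sleeve_m2, sleeve_m3 and scoop_m below 0.09 m), for 0.2 s.
2. all three 23 mm sleeves are down in the jar while the scoop is still held up (horizontal distance between each of sleeve_m1, sleeve_m2, sleeve_m3 and jar below 0.03 m and z of sleeve_m1 in the frame of jar between 0.005 and 0.105 m and z of sleeve_m2 in the frame of jar between 0.005 and 0.105 m and z of sleeve_m3 in the frame of jar between 0.005 and 0.105 m and height (world z) of scoop_m above 0.08 m), for 0.2 s.
At the end, for the whole second after the job is handed in: The three 23 mm sleeves lie still in the clear jar below the funnel; the jar stands upright (0.08 rad); the empty scoop rests flat (0.1 rad), its tray centre on the mat; the other scoops are within 30 mm and their sleeves within 40 mm of where they began (horizontal distance between each of sleeve_m1, sleeve_m2, sleeve_m3 and jar below 0.03 m and z of sleeve_m1 in the frame of jar between 0.005 and 0.105 m and z of sleeve_m2 in the frame of jar between 0.005 and 0.105 m and z of sleeve_m3 in the frame of jar between 0.005 and 0.105 m and linear speed of each of sleeve_m1, sleeve_m2, sleeve_m3 below 0.03 m/s and angle between jar's own z axis and vertical below 0.08 rad and height (world z) of jar below 0.01 m and height (world z) of scoop_m below 0.012 m and angle between scoop_m's own z axis and vertical below 0.1 rad and linear speed of scoop_m below 0.02 m/s and x of scoop_m in the frame of mat between -0.135 and 0.135 m and y of scoop_m in the frame of mat between -0.21 and 0.21 m and not (distance of any of scoop_s, scoop_l from where it was at the start of the episode above 0.03 m or distance of any of sleeve_s1, sleeve_s2, sleeve_s3, sleeve_l1, sleeve_l2, sleeve_l3 from where it was at the start of the episode above 0.04 m)); the robot touches nothing.
It fails at once if one of the other scoops (30 mm) or their sleeves (40 mm) is displaced (distance of any of scoop_s, scoop_l from where it was at the start of the episode above 0.03 m or distance of any of sleeve_s1, sleeve_s2, sleeve_s3, sleeve_l1, sleeve_l2, sleeve_l3 from where it was at the start of the episode above 0.04 m).
It fails at once if the jar is tipped more than 0.35 rad or pushed more than 40 mm (angle between jar's own z axis and vertical above 0.35 rad or distance of jar from where it was at the start of the episode above 0.04 m).
It also fails if it takes over 54 s, if anything falls off the work surface, if the arm or the gripper's body presses on something with over 40 N, if the wrist force passes 120 N, or if a joint passes its speed limit or range.

## Robot

A 6-joint arm with a two-finger parallel gripper is mounted at the origin on the work surface. World frame = base frame: x ahead of the robot, y to its left, z up, the work surface at z = 0. Lengths are in m, angles in rad, forces in N, time in s.
With the tool pointing down it reaches from about 0.375 to 0.975 m from the base axis. Payload 3.8 kg.
Tool frame: the origin (TCP) lies midway between the tips of the shut fingers; the grasp point (between the pads) lies 19 mm behind it; z points along the fingers, y is the line along which they close (so a half turn about z gives the same grasp; the last joint's range is limited). The gripper opens to 85 mm and grips with 20 to 120 N. Pads are 22 mm wide; open, the fingers measure 114 mm over their backs; the gripper's body (76 mm by 85 mm) begins 54 mm behind the grasp point. The pads swing forward as they close: fully open they stand 13 mm farther back than shut.
Start: joints at [-1.239, 0.264, 1.604, -0, 1.274, -0.037], TCP at [0.243, -0.63, 0.207] pointing down, gripper open.
Joint ranges: [-2.63, 2.63], [-0.94, 2.18], [0.31, 2.57], [-1.31, 4.45], [0, 2.66], [-2.55, 2.55]. Speed limits (rad/s): [2.57, 2.57, 3.14, 3.14, 3.14, 3.14].

## Interface

Orientations are given as a rotation vector (axis times angle).
In Python, from workcell import bot gives the robot as it stands.
- The arm moves only by the tool servo_tool, never from a script. Its argument "series" is a list of rows, each a list of 7 numbers: the shift along the world's x, y, z in units of 0.15 m (1.0 is 0.15 m), then the turn, a rotation vector about the world's x, y, z in units of 180 degrees (1.0 is 180 degrees), then the closure, from 0 (fully open) to 1 (shut). A call has 1 to 20 rows; each row is the pose to reach, as a shift and turn from the pose commanded when the call began, turning the shorter way round; what a row does not reach only later rows make up. A row lasts 1/10 s, in which the tool goes at most 50 mm and 8.59 degrees, less where a joint would pass 70% of its speed; a pose out of reach is approached as far as the arm can. A call with a number of a shift or a turn outside -1 to 1 is refused whole. A call with a gripper value outside its range is refused whole. The fingers move at their own pace and stop on an object; "newtons" is the grip in N (left out, the last holds). Time passes only in rows, so rows that repeat a pose let the fingers close. It gives the time, the measured TCP pose, the force, the opening and the grip force at its end, in the units of the state.
- bot.read_state(): the state, without advancing time (a new reading comes with each control period).
- bot.read_camera(name): name is "side" or "top"; returns the picture (480x640x3 uint8, red, green, blue); there is no depth.
- bot.camera_info(name): a dict with "vertical_fov" (degrees; the focal length in pixels is half the picture's height over the tangent of half this angle, whatever the lens; pixels are square), "cx", "cy" (the principal point, pixels), "R" (3x3) and "t" (3): a world point X has camera coordinates R X + t. Camera axes: x right, y down, z forward; pixel columns grow to the right and rows downward; lengths in m; the calibration is good to about 2 mm. A picture is of the moment at which its call begins. camera_info takes no time and is no camera call.
- bot.finish_job(): hands the job in; it is judged then, once.
Trained networks look in the newest picture that a camera, given by its name, has taken for a name from the list of things; names that differ only in an ending like _2 or _b are one class to them, and where a whole thing is asked for, a point or a joint stands for the part that bears it (a point fixed in the world has none). Each returns a list of dicts, best first, with "score" (0 to 1); they miss things now and then, are a little off and sometimes report something else, mostly with a low value. They report only what shows in the picture. A call takes as long as a camera call.
- bot.recognise(target, camera): "box" ([left, top, right, bottom] as shares, 0 to 1, of the picture: columns of its width, rows of its height, round what is visible of it).
- bot.trace(target, camera): "mask" (480x640 bool, what is visible of it) and "box" ([left, top, right, bottom] as shares, 0 to 1, of the picture: columns of its width, rows of its height, round what is visible of it).
- bot.mark_of(target, camera): "at" ([row, column] as shares, 0 to 1, of the picture: columns of its width, rows of its height: a listed point, or the origin of a listed thing).
The state is a dict: "time": time; "q": joint angles; "joint_vel": joint speeds; "joint_torque": joint torques, N m; "tool_pos": TCP position; "tcp_rot": TCP orientation; "wrist_force": force on the tool from outside, world axes, zero at the start; "torque": the same for the moment, N m; "width": opening from 0.0 (shut) to 1.0 (fully open); "grip_force": force on a finger pad.
Only numpy, scipy, OpenCV 4.12 (cv2) and the standard library are available. Lean on these libraries where they do the work, as an engineer would, in place of code of your own. Each camera call takes 0.05 s, during which the arm holds its last target. There are 200 camera calls.

## Working session

There is one attempt and no reset: what is moved stays moved. The work goes in short steps, Python scripts to look and compute and a tool call to move; the robot and the scene stay as the last step left them, time stands still between calls to the robot, and variables do not carry over. Pictures are saved under pics/ and viewed, at most 10 in all, crops included, and the job is handed in when it is done.

Besides the shell and the picture viewer there is one more tool, called after "Request:" by a JSON object that holds its "api" and its "payload", one argument or row to a line. servo_tool: Moves the arm, as the interface text tells. Shifts and turns lie within -1 to 1; 1 stands for 0.15 m of shift or 180 degrees of turn. Its arguments: {"type":"object","properties":{"series":{"type":"array","items":{"type":"array","items":{"type":"number"}}},"newtons":{"type":"number"}},"required":["series"]}

```bash
ls; mkdir -p pics
python3 - <<'E'
from workcell import bot
import cv2,numpy as np
for c in("top","side"):
    im=bot.read_camera(c); cv2.imwrite(f"pics/{c}0.png",im[:,:,::-1])
    i=bot.camera_info(c); print(c,i)
    for t in("scoop_m","scoop_m_grip","scoop_m_lip","jar","jar_rim","mat","sleeve_m1","scoop_s","scoop_l"):
        print(t,[(np.round(np.array(d["at"])*[480,640],1).tolist(),round(d["score"],2)) for d in bot.mark_of(t,c)][:4])
print(bot.read_state())
E
```

```text
pics
top {'vertical_fov': 49.94872964420381, 'cx': 317.3442488358972, 'cy': 242.086424203644, 'R': array([[-2.56557716e-02, -9.99670835e-01,  4.82877343e-05],
       [-9.95180532e-01,  2.55359582e-02, -9.46764169e-02],
       [ 9.46440197e-02, -2.47705154e-03, -9.95508098e-01]]), 't': array([-0.0044017 ,  0.5629352 ,  0.99252186])}
scoop_m [([243.4, 185.9], 0.9), ([236.0, 313.4], 0.69), ([243.6, 256.4], 0.64)]
scoop_m_grip [([243.5, 253.1], 0.6), ([291.3, 249.3], 0.57)]
scoop_m_lip [([206.4, 259.8], 0.88), ([290.2, 249.0], 0.49)]
jar [([239.3, 476.1], 0.62)]
jar_rim [([234.2, 507.1], 0.91)]
mat [([246.7, 253.7], 0.9)]
sleeve_m1 [([243.3, 255.0], 0.61), ([231.8, 257.4], 0.58), ([263.5, 252.2], 0.54), ([204.8, 256.4], 0.36)]
scoop_s [([243.4, 185.9], 0.9), ([236.0, 313.4], 0.69), ([243.6, 256.4], 0.64)]
scoop_l [([243.4, 185.9], 0.9), ([236.0, 313.4], 0.69), ([243.6, 256.4], 0.64)]
side {'vertical_fov': 53.50641720740718, 'cx': 317.5703808162059, 'cy': 236.44001174705792, 'R': array([[-0.99970806, -0.02016822,  0.01330557],
       [-0.02228495,  0.55684758, -0.83031569],
       [ 0.009
[... 647 characters left out ...]
]
{'time': 1.0, 'q': array([-1.23894123e+00,  2.63903473e-01,  1.60400165e+00,  1.97220602e-05,
        1.27371597e+00, -3.69188643e-02]), 'joint_vel': array([-1.62918611e-05, -1.21373303e-03, -1.07208640e-03, -1.27196763e-03,
       -1.21027333e-03, -9.11066956e-04]), 'joint_torque': array([ 2.30366306e-03, -5.15069139e+01, -3.67737186e+01,  3.01599403e-04,
        7.75005501e-04, -9.80345831e-07]), 'tool_pos': array([ 0.24330767, -0.62961106,  0.20737648]), 'tcp_rot': array([-3.08831026e+00, -5.75977400e-01, -2.27365719e-05]), 'wrist_force': array([-0.67211177,  0.27321768,  1.0895217 ]), 'torque': array([0.04732574, 0.04529794, 0.02424922]), 'grip_force': 0.0, 'width': 0.9958938035136957}
```

View pics/top0.png

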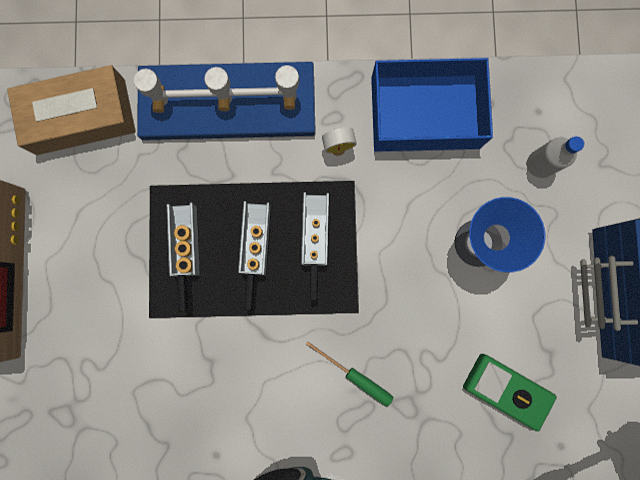

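View pics/side0.png

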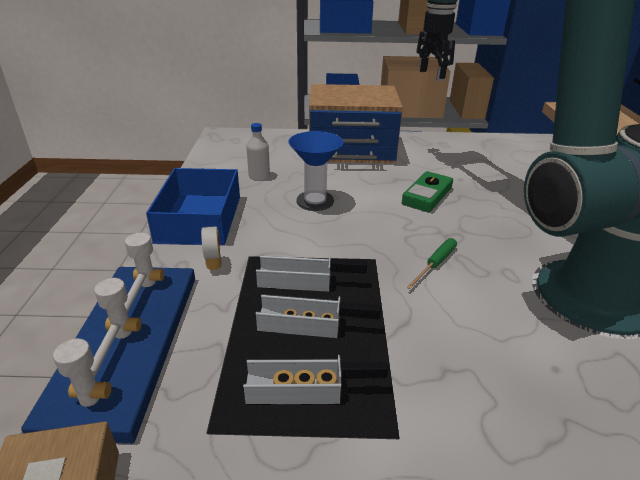

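Top view: the middle scoop (tray cols ~240-270, rows 203-275, handle to row ~310) has the medium sleeves; left has large, right small. Funnel rim is about (507,234). In the side view the medium scoop is the middle one (col ~300, row ~317). Next, an enlarged crop and the geometry.

```bash
cat > h.py <<'E'
import numpy as np,cv2
from workcell import bot
def K(c):
    i=bot.camera_info(c); f=240/np.tan(np.radians(i["vertical_fov"]/2)); return f,i["cx"],i["cy"],np.array(i["R"]),np.array(i["t"])
def proj(c,X):
    f,cx,cy,R,t=K(c); p=np.atleast_2d(X)@R.T+t; return np.c_[f*p[:,0]/p[:,2]+cx,f*p[:,1]/p[:,2]+cy]
def back(c,u,v,z):
    f,cx,cy,R,t=K(c); d=R.T@[(u-cx)/f,(v-cy)/f,1]; o=-R.T@t; return o+d*(z-o[2])/d[2]
E
python3 - <<'E'
from h import *
im=cv2.imread("pics/top0.png"); s=cv2.imread("pics/side0.png")
g=lambda a:np.clip(255*(a/255.)**.45,0,255).astype(np.uint8)
a=cv2.resize(im[195:320,225:300],None,fx=4.6,fy=4.6,interpolation=2)
b=cv2.resize(s[285:345,245:405],None,fx=2.8,fy=2.8,interpolation=2)
o=np.zeros((575,800,3),np.uint8); o[:a.shape[0],:a.shape[1]]=a[:575]; o[:b.shape[0],350:350+b.shape[1]]=b[:,:450]
cv2.imwrite("pics/crop1.png",g(o))
for n,u,v,z in [("lip",259.8,206.4,.018),("s1",257,231.5,.029),("s2",255.5,247.5,.029),("s3",253,264,.029),("rim",507,234,.164)]:
    print(n,back("top",u,v,z).round(4))
print("jar side",back("side",312.3,202.7,0),"rimside",back("side",317.3,139.8,.164))
for c in("top","side"):
    for t in("jar","scoop_m","sleeve_m1"):
        for d in bot.trace(t,c)[:4]:
            b=np.array(d["box"])*[640,480,640,480]; print(c,t,b.round(1),round(d["score"],2),d["mask"].sum())
E
```

```text
lip [0.6384 0.0948 0.018 ]
s1 [0.5865 0.0999 0.029 ]
s2 [0.5548 0.1033 0.029 ]
s3 [0.5224 0.1087 0.029 ]
rim [ 0.5552 -0.3436  0.164 ]
jar side [ 0.56035925 -0.33185623  0.        ] rimside [ 0.55006817 -0.34516745  0.164     ]
top jar [454.5 195.  549.5 273.8] 0.9 5219
top scoop_m [236.8 201.7 269.7 312.4] 0.76 1838
top scoop_m [298.9 195.6 332.2 304.9] 0.74 1885
top scoop_m [169.1 204.3 202.  311.3] 0.61 1588
top sleeve_m1 [252.1 228.3 258.7 238.4] 0.67 109
top sleeve_m1 [236.2 201.4 271.7 311.3] 0.67 1915
top sleeve_m1 [244.8 263.2 260.3 273. ] 0.64 124
top sleeve_m1 [249.6 241.7 262.5 257.4] 0.57 109
side jar [288.1 134.3 340.3 208.7] 0.91 2436
side jar [256.  255.4 367.2 291.7] 0.24 2731
side scoop_m [255.1 257.3 367.4 289.5] 0.79 2811
side scoop_m [241.7 356.4 386.3 406. ] 0.78 4126
side scoop_m [256.5 293.2 381.5 339.4] 0.66 3469
side sleeve_m1 [305.8 309.5 311.7 318.8] 0.5 45
side sleeve_m1 [320.7 311.  331.6 318.1] 0.43 45
```

View pics/crop1.png

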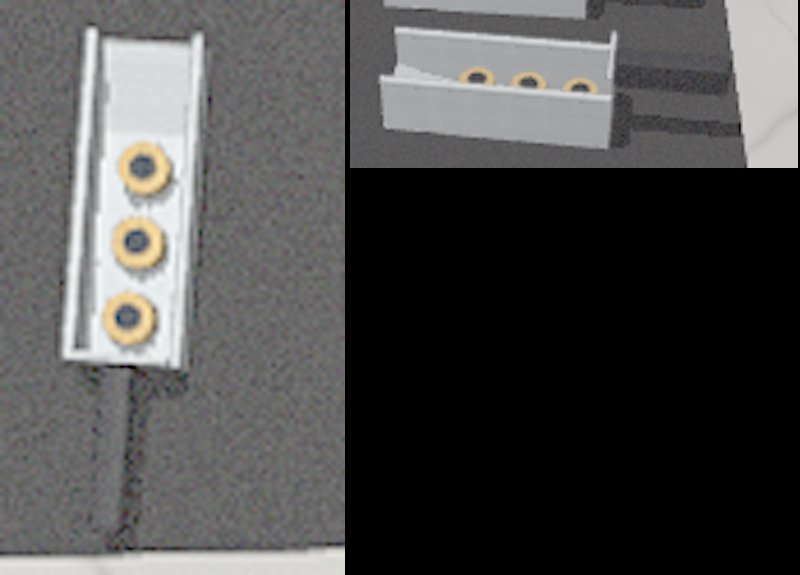

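Crop shows the medium scoop clearly; wall-top corners (crop) at about (87,28), (204,35), (62,360), (185,365); handle centreline from (118,370) to (110,540). I fit its pose to these, and the rim to its blue outline.

Run:
```python
from h import *
from scipy.optimize import least_squares
C=[("top",(80,24,40),(225+87/4.6,195+28/4.6)),("top",(80,-24,40),(225+204/4.6,195+35/4.6)),("top",(-60,24,40),(225+62/4.6,195+360/4.6)),("top",(-60,-24,40),(225+185/4.6,195+365/4.6)),
("side",(80,24,40),(255.7,312.1)),("side",(-60,24,40),(338.4,320)),("side",(80,-24,40),(261.4,295)),("side",(-60,-24,40),(339.6,300))]
def W(p,b):
    c,s=np.cos(p[2]),np.sin(p[2]); b=np.array(b)/1000; return [p[0]+c*b[0]-s*b[1],p[1]+s*b[0]+c*b[1],.004+b[2]]
for sel in (C[:4],C[4:],C):
    r=least_squares(lambda p:np.concatenate([proj(c,W(p,b))[0]-uv for c,b,uv in sel]),[.56,.1,0])
    print(r.x.round(4),r.fun.round(1), "grip",np.round(W(r.x,(-100,0,45)),4))
p=r.x
for b in((-60,0,56),(-130,0,56)): q=proj("top",W(p,b))[0]; print("handle crop px",((q-[225,195])*4.6).round())
for n,c in(("top","top"),("side","side")):
    im=cv2.cvtColor(cv2.imread(f"pics/{n}0.png"),cv2.COLOR_BGR2HSV); m=cv2.inRange(im,(100,120,40),(130,255,255))
    box=np.zeros_like(m); 
    if c=="top": box[185:285,460:560]=1
    else: box[125:175,280:350]=1
    m*=box; k=max(cv2.findContours(m,0,1)[0],key=cv2.contourArea)
    h=cv2.convexHull(k)[:,0].astype(float)
    if c=="top":
        def f(q):
            a=np.linspace(0,2*np.pi,400); P=proj("top",np.c_[q[0]+.066*np.cos(a),q[1]+.066*np.sin(a),0*a+.164])
            return [cv2.pointPolygonTest(P.astype(np.float32),tuple(x),True) for x in h]
        r=least_squares(f,[.555,-.344],diff_step=1e-3); print("rim",r.x,np.round(np.abs(r.fun).mean(),2))
    print(c,h.min(0),h.max(0), "rim proj ext", end=" ")
    a=np.linspace(0,2*np.pi,400); P=proj(c,np.c_[r.x[0]+.066*np.cos(a),r.x[1]+.066*np.sin(a),0*a+.164]); print(P.min(0),P.max(0))
    a=P=proj(c,[[r.x[0],r.x[1],0]]); print("foot centre",P)
```

```text
[ 0.563   0.1045 -0.0796] [ 0.5  0.4 -0.5  0.1  1.  -0.4 -0.9 -0.1] grip [0.4633 0.1125 0.049 ]
[ 0.5616  0.1059 -0.0812] [-0.   0.7 -0.3 -0.5 -0.1 -0.7  0.3  0.4] grip [0.4619 0.1141 0.049 ]
[ 0.5622  0.105  -0.0806] [ 0.2  0.7 -0.7  0.5  0.7  0.  -1.2  0.3 -0.3  0.4 -0.6 -0.9 -0.4 -1.
 -0.   0.1] grip [0.4625 0.1131 0.049 ]
handle crop px [117. 362.]
handle crop px [106. 532.]
rim [ 0.55494667 -0.34270963] 0.79
top [469. 197.] [544. 271.] rim proj ext [467.93212763 196.10590195] [545.04080316 272.71253626]
foot centre [[476.94942305 243.02824693]]
side [289. 125.] [349. 165.] rim proj ext [287.26658139 129.79910817] [343.13203565 151.5830547 ]
foot centre [[314.5401901  200.63230918]]
```

```bash
cat >> h.py <<'E'
from scipy.spatial.transform import Rotation as Ro
A=np.radians(20); G=np.array([-.088,0,.045])
RT=Ro.from_euler("y",-A)*Ro.from_matrix(np.diag([1.,-1,-1]))   # tool in scoop
TC=G+.019*RT.apply([0,0,1])
def tool(o,yaw,th):   # scoop origin, yaw, mouth-down tilt(deg) -> TCP pose
    S=Ro.from_euler("z",yaw)*Ro.from_euler("y",np.radians(th)); return np.array(o)+S.apply(TC), S*RT
def delta(goal,frm=None):
    if frm is None: s=bot.read_state(); frm=(s["tool_pos"],Ro.from_rotvec(s["tcp_rot"]))
    return np.r_[(goal[0]-frm[0])/.15,(goal[1]*frm[1].inv()).as_rotvec()/np.pi].round(3)
E
python3 - <<'E'
from h import *
g=tool([.5622,.105,.004],-.0806,0); print(g[0],delta(g)); print("above",delta((g[0]+[0,0,.12],g[1])))
E
```

```text
[0.48096297 0.11156192 0.03114584] [ 1.584  4.941 -1.175  0.016 -0.111 -0.142]
above [ 1.584  4.941 -0.375  0.016 -0.111 -0.142]
```

Request:
{"api": "servo_tool", "payload": {
  "series": [
    [0.1,0.3,0.1,0.005,-0.03,-0.04,0],
    [0.2,0.6,0.1,0.01,-0.06,-0.08,0],
    [0.3,0.9,0.1,0.013,-0.09,-0.12,0],
    [0.32,1,0.1,0.016,-0.111,-0.142,0]
  ],
  "newtons": 110
}}

```text
time: 1.7
tool_pos: [0.2924, -0.476, 0.2223]
tcp_rot: [3.078, -0.13, 0.549]
wrist_force: [-1.6, -0.1, -0.3]
width: 1.002
grip_force: 0.0
```

Request:
{"api": "servo_tool", "payload": {
  "series": [
    [0.1,0.33,0,0,0,0,0],
    [0.2,0.66,0,0,0,0,0],
    [0.32,1,0,0,0,0,0]
  ]
}}

```text
time: 2.0
tool_pos: [0.3364, -0.3353, 0.2223]
tcp_rot: [3.076, -0.13, 0.544]
wrist_force: [1.3, -0.4, 0.2]
width: 1.002
grip_force: 0.0
```

Request:
{"api": "servo_tool", "payload": {
  "series": [
    [0.1,0.33,0,0,0,0,0],
    [0.2,0.66,0,0,0,0,0],
    [0.32,1,0,0,0,0,0]
  ]
}}

```text
time: 2.3
tool_pos: [0.3822, -0.1923, 0.2228]
tcp_rot: [3.076, -0.129, 0.545]
wrist_force: [1.9, -0.7, 0.8]
width: 0.998
grip_force: 0.0
```

Request:
{"api": "servo_tool", "payload": {
  "series": [
    [0.1,0.33,0,0,0,0,0],
    [0.2,0.66,0,0,0,0,0],
    [0.32,1,0,0,0,0,0]
  ]
}}

```text
time: 2.6
tool_pos: [0.428, -0.0492, 0.2233]
tcp_rot: [3.076, -0.127, 0.547]
wrist_force: [0.3, -1.0, -0.1]
width: 0.997
grip_force: 0.0
```

Request:
{"api": "servo_tool", "payload": {
  "series": [
    [0.1,0.33,0,0,0,0,0],
    [0.2,0.66,0,0,0,0,0],
    [0.31,0.94,-0.1,0,0,0,0],
    [0.31,0.94,-0.3,0,0,0,0],
    [0.31,0.94,-0.475,0,0,0,0],
    [0.31,0.94,-0.475,0,0,0,0]
  ]
}}

```text
time: 3.2
tool_pos: [0.4705, 0.0903, 0.1463]
tcp_rot: [3.078, -0.123, 0.529]
wrist_force: [-0.4, -0.2, -0.5]
width: 0.998
grip_force: 0.0
```

Run:
```python
from h import *
g=tool([.5622,.105,.004],-.0806,0); s=bot.read_state(); print(s["time"],s["q"].round(2),s["tool_pos"]); print(delta(g)); 
bot.read_camera("top")
for d in bot.mark_of("scoop_m_grip","top")[:3]: print(d["score"],np.array(d["at"])*[480,640])
```

```text
3.2 [ 0.21 -0.3   2.31 -0.14  0.8   1.95] [0.47054587 0.09025922 0.14631467]
[ 0.069  0.142 -0.768  0.001 -0.003 -0.   ]
0.74 [293.808 249.408]
```

Run:
```python
from h import *
g=tool([.5622,.105,.004],-.0806,0); s=bot.read_state(); print(s["time"],s["tool_pos"],delta(g))
print(proj("top",[[.4625,.1131,.049]]))
```

```text
3.3 [0.47411952 0.08998079 0.15114049] [ 0.046  0.144 -0.8    0.    -0.     0.   ]
[[249.84203164 294.75767799]]
```

Request:
{"api": "servo_tool", "payload": {
  "series": [
    [0.046,0.144,0,0,0,0,0],
    [0.046,0.144,-0.15,0,0,0,0],
    [0.046,0.144,-0.35,0,0,0,0],
    [0.046,0.144,-0.55,0,0,0,0],
    [0.046,0.144,-0.7,0,0,0,0],
    [0.046,0.144,-0.79,0,0,0,0],
    [0.046,0.144,-0.79,0,0,0,0],
    [0.046,0.144,-0.79,0,0,0,0]
  ]
}}

```text
time: 4.1
tool_pos: [0.4832, 0.1115, 0.0347]
tcp_rot: [3.077, -0.128, 0.548]
wrist_force: [-0.1, -0.2, -0.1]
width: 1.003
grip_force: 0.0
```

Run:
```python
from h import *
g=tool([.5622,.105,.004],-.0806,0); print(delta(g))
im=bot.read_camera("side"); a=im[230:400,220:420]; cv2.imwrite("pics/s1.png",cv2.resize(np.clip(255*(a/255.)**.6,0,255).astype(np.uint8)[:,:,::-1],None,fx=3.5,fy=3.5,interpolation=2))
```

```text
[-0.015  0.    -0.023 -0.     0.001  0.001]
```

View pics/s1.png

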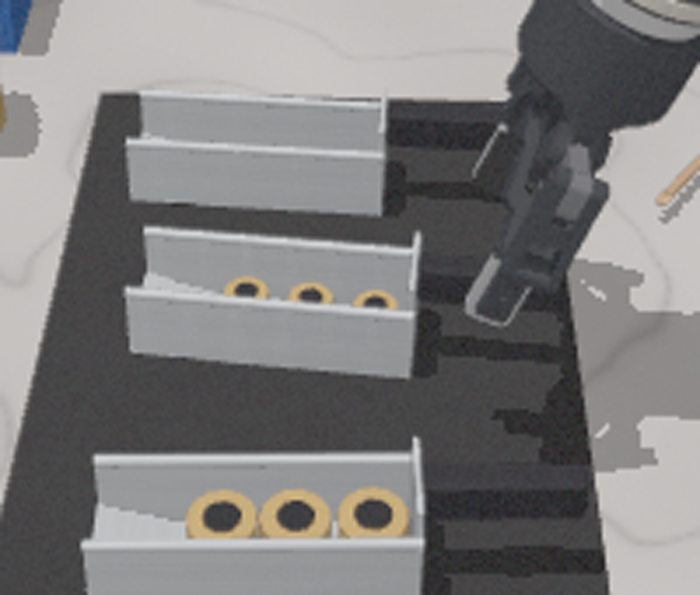

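The fingers straddle the middle scoop's handle (near finger at ~(490,300) in the crop, far finger at ~(490,150)). Closing now.

Request:
{"api": "servo_tool", "payload": {
  "series": [
    [-0.01,0,-0.02,0,0,0,0.3],
    [-0.01,0,-0.02,0,0,0,0.6],
    [-0.01,0,-0.02,0,0,0,1],
    [-0.01,0,-0.02,0,0,0,1],
    [-0.01,0,-0.02,0,0,0,1],
    [-0.01,0,-0.02,0,0,0,1],
    [-0.01,0,-0.02,0,0,0,1],
    [-0.01,0,-0.02,0,0,0,1]
  ],
  "newtons": 110
}}

```text
time: 4.95
tool_pos: [0.4801, 0.1119, 0.0302]
tcp_rot: [3.077, -0.126, 0.544]
wrist_force: [-3.5, -0.2, 5.2]
width: 0.117
grip_force: 108.0
```

Request:
{"api": "servo_tool", "payload": {
  "series": [
    [0,0,0.05,0,0,0,1],
    [0,0,0.15,0,0,0,1],
    [0,0,0.25,0,0,0,1],
    [0,0,0.35,0,0,0,1],
    [0,0,0.45,0,0,0,1],
    [0,0,0.55,0,0,0,1],
    [0,0,0.65,0,0,0,1],
    [0,0,0.7,0,0,0,1],
    [0,0,0.7,0,0,0,1]
  ]
}}

```text
time: 5.85
tool_pos: [0.4802, 0.1119, 0.1357]
tcp_rot: [3.077, -0.126, 0.545]
wrist_force: [-0.3, -0.0, -2.7]
width: 0.117
grip_force: 108.3
```

Run:
```python
from h import *
s=bot.read_state(); print(s["time"],s["q"].round(2),s["tool_pos"],s["wrist_force"],s["width"],s["grip_force"])
im=bot.read_camera("side"); cv2.imwrite("pics/s2.png",cv2.resize(im[150:400,200:450,::-1],None,fx=2.4,fy=2.4,interpolation=2))
# implied pose error: scoop origin from TCP
p,R=s["tool_pos"],Ro.from_rotvec(s["tcp_rot"]); S=R*RT.inv(); o=p-S.apply(TC); print("scoop",o,S.as_euler("zyx"))
```

```text
5.85 [ 0.27 -0.25  2.31 -0.17  0.77  2.02] [0.48024306 0.11186241 0.13569605] [-0.30038074 -0.02945894 -2.68186416] 0.11661810590546891 108.31741690635681
scoop [0.56151975 0.10519969 0.10869386] [-0.0819841  -0.00180331  0.00043079]
```

View pics/s2.png

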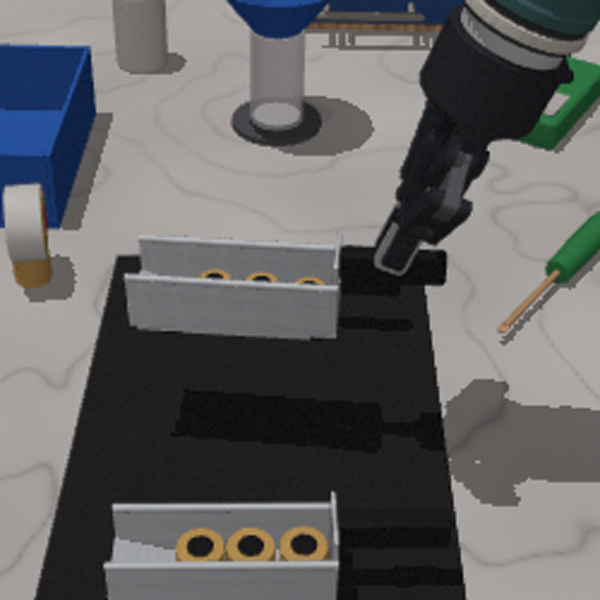

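Lifted: the scoop hangs level with three sleeves visible at crop (215,275), (262,277), (308,283). Planning the carry arc and pour.

```bash
cat >> h.py <<'E'
J=np.array([.554,-.343]); YAW=np.arctan2(J[1],J[0])
def pour(th,back=.025,z=.205,yaw=YAW):
    S=Ro.from_euler("z",yaw)*Ro.from_euler("y",np.radians(th)); d=np.array([np.cos(yaw),np.sin(yaw)])
    L=np.r_[J-back*d,z]; return tool(L-S.apply([.08,0,.014]),yaw,th)
E
python3 - <<'E'
from h import *
s=bot.read_state(); p0=(s["tool_pos"],Ro.from_rotvec(s["tcp_rot"])); gE=pour(0); print(gE[0],YAW)
r0,r1=np.hypot(*p0[0][:2]),np.hypot(*gE[0][:2]); a0,a1=np.arctan2(p0[0][1],p0[0][0]),np.arctan2(gE[0][1],gE[0][0])
prev=p0
for k in(0,1/3,2/3,1):
    r=r0+(r1-r0)*k;a=a0+(a1-a0)*k
    g=(np.array([r*np.cos(a),r*np.sin(a),gE[0][2]]),Ro.from_euler("z",(YAW+.082)*k)*p0[1])
    print(k,delta(g,prev),np.round(g[0],4)); prev=g
E
```

```text
[ 0.39543028 -0.24482416  0.21814584] -0.5543696350195909
0 [0.    0.    0.557 0.    0.    0.   ] [0.4795 0.1117 0.2181]
0.3333333333333333 [ 0.023 -0.848  0.    -0.     0.    -0.05 ] [ 0.483  -0.0156  0.2181]
0.6666666666666666 [-0.194 -0.81   0.     0.    -0.    -0.05 ] [ 0.4539 -0.1371  0.2181]
1 [-0.39  -0.718  0.     0.     0.    -0.05 ] [ 0.3954 -0.2448  0.2181]
```

Request:
{"api": "servo_tool", "payload": {
  "series": [
    [0,0,0.06,0,0,0,1],
    [0,0,0.16,0,0,0,1],
    [0,0,0.26,0,0,0,1],
    [0,0,0.36,0,0,0,1],
    [0,0,0.46,0,0,0,1],
    [0,0,0.54,0,0,0,1],
    [0,0,0.56,0,0,0,1],
    [0.002,-0.05,0.56,0,0,-0.003,1],
    [0.005,-0.15,0.56,0,0,-0.008,1],
    [0.01,-0.28,0.56,0,0,-0.016,1],
    [0.015,-0.42,0.56,0,0,-0.025,1],
    [0.02,-0.56,0.56,0,0,-0.033,1],
    [0.022,-0.7,0.56,0,0,-0.041,1],
    [0.023,-0.848,0.56,0,0,-0.05,1]
  ]
}}

```text
time: 7.3
tool_pos: [0.4821, -0.0168, 0.2169]
tcp_rot: [3.032, -0.366, 0.531]
wrist_force: [-0.4, 0.0, -1.7]
width: 0.119
grip_force: 108.4
```

Request:
{"api": "servo_tool", "payload": {
  "series": [
    [-0.02,-0.135,0,0,0,-0.008,1],
    [-0.05,-0.27,0,0,0,-0.016,1],
    [-0.08,-0.405,0,0,0,-0.025,1],
    [-0.115,-0.54,0,0,0,-0.033,1],
    [-0.155,-0.675,0,0,0,-0.042,1],
    [-0.194,-0.81,0,0,0,-0.05,1]
  ]
}}

```text
time: 7.9
tool_pos: [0.4526, -0.138, 0.2169]
tcp_rot: [2.969, -0.598, 0.519]
wrist_force: [0.7, -0.1, -2.5]
width: 0.117
grip_force: 108.4
```

Request:
{"api": "servo_tool", "payload": {
  "series": [
    [-0.06,-0.13,0,0,0,-0.008,1],
    [-0.12,-0.255,0,0,0,-0.017,1],
    [-0.18,-0.37,0,0,0,-0.025,1],
    [-0.24,-0.48,0,0,0,-0.033,1],
    [-0.3,-0.58,0,0,0,-0.04,1],
    [-0.35,-0.66,0,0,0,-0.046,1],
    [-0.38,-0.705,0,0,0,-0.049,1],
    [-0.39,-0.718,0,0,0,-0.05,1],
    [-0.39,-0.718,0,0,0,-0.05,1],
    [-0.39,-0.718,0,0,0,-0.05,1]
  ]
}}

```text
time: 8.9
tool_pos: [0.3957, -0.2444, 0.2184]
tcp_rot: [2.89, -0.82, 0.509]
wrist_force: [-0.1, -1.3, -2.5]
width: 0.116
grip_force: 108.4
```

Run:
```python
from h import *
s=bot.read_state(); print(s["time"],s["q"].round(2),s["tool_pos"],s["wrist_force"],s["width"]); print(delta(pour(0)))
p0=(s["tool_pos"],Ro.from_rotvec(s["tcp_rot"]))
for th in range(4,77,4): print(th,delta(pour(th),p0).tolist())
a=bot.read_camera("top")[150:330,360:600]; b=bot.read_camera("side")[80:260,220:460]
cv2.imwrite("pics/p1.png",cv2.resize(np.hstack([a,b])[:,:,::-1],None,fx=1.66,fy=1.66,interpolation=2))
```

```text
8.9 [-0.63 -0.42  2.26  0.03  0.95  1.48] [ 0.39567308 -0.24436375  0.21836856] [-0.11242578 -1.27132963 -2.54848534] 0.11566265929029591
[-0.002 -0.003 -0.001 -0.    -0.    -0.001]
4 [0.006, -0.008, 0.073, 0.012, 0.019, -0.001]
8 [0.018, -0.015, 0.148, 0.023, 0.038, -0.001]
12 [0.034, -0.025, 0.22, 0.035, 0.057, -0.001]
16 [0.054, -0.038, 0.292, 0.047, 0.076, -0.001]
20 [0.079, -0.053, 0.361, 0.058, 0.095, -0.0]
24 [0.108, -0.071, 0.429, 0.07, 0.113, -0.0]
28 [0.141, -0.091, 0.494, 0.082, 0.132, -0.0]
32 [0.177, -0.114, 0.556, 0.093, 0.151, -0.0]
36 [0.217, -0.138, 0.615, 0.105, 0.17, -0.0]
40 [0.26, -0.165, 0.67, 0.117, 0.189, -0.0]
44 [0.307, -0.194, 0.722, 0.128, 0.208, -0.0]
48 [0.357, -0.225, 0.77, 0.14, 0.227, -0.0]
52 [0.409, -0.257, 0.813, 0.152, 0.246, -0.0]
56 [0.464, -0.291, 0.852, 0.164, 0.265, -0.0]
60 [0.521, -0.326, 0.887, 0.175, 0.284, -0.0]
64 [0.579, -0.363, 0.917, 0.187, 0.302, -0.0]
68 [0.64, -0.4, 0.942, 0.199, 0.321, -0.0]
72 [0.702, -0.439, 0.962, 0.21, 0.34, -0.0]
76 [0.765, -0.477, 0.977, 0.222, 0.359, -0.0]
```

View pics/p1.png

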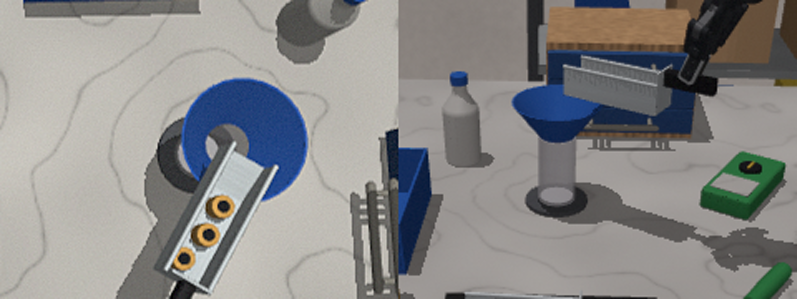

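Scoop is level with the three sleeves, its lip just short of the funnel centre. Tilting slowly around the lip.

Request:
{"api": "servo_tool", "payload": {
  "series": [
    [0.006,-0.008,0.073,0.012,0.019,0,1],
    [0.018,-0.015,0.148,0.023,0.038,0,1],
    [0.034,-0.025,0.22,0.035,0.057,0,1],
    [0.054,-0.038,0.292,0.047,0.076,0,1],
    [0.079,-0.053,0.361,0.058,0.095,0,1],
    [0.093,-0.062,0.395,0.064,0.104,0,1],
    [0.108,-0.071,0.429,0.07,0.113,0,1],
    [0.124,-0.081,0.462,0.076,0.122,0,1],
    [0.141,-0.091,0.494,0.082,0.132,0,1],
    [0.159,-0.102,0.525,0.088,0.141,0,1],
    [0.177,-0.114,0.556,0.093,0.151,0,1],
    [0.177,-0.114,0.556,0.093,0.151,0,1],
    [0.177,-0.114,0.556,0.093,0.151,0,1],
    [0.177,-0.114,0.556,0.093,0.151,0,1]
  ]
}}

```text
time: 10.4
tool_pos: [0.4221, -0.2615, 0.3018]
tcp_rot: [-2.954, 0.838, 0.308]
wrist_force: [-0.2, 0.3, -2.4]
width: 0.118
grip_force: 108.5
```

```bash
cat > look.py <<'E'
from h import *
import sys
s=bot.read_state(); print(s["time"],s["q"].round(2),s["wrist_force"].round(1),s["width"])
p0=(s["tool_pos"],Ro.from_rotvec(s["tcp_rot"]))
for th in range(int(sys.argv[2]),77,4): print(th,delta(pour(th),p0).tolist())
a=bot.read_camera("top")[150:330,400:600]; b=bot.read_camera("side")[80:260,240:440]
cv2.imwrite(f"pics/{sys.argv[1]}.png",cv2.resize(np.hstack([a,b])[:,:,::-1],None,fx=2,fy=2,interpolation=2))
E
python3 look.py p2 32
```

```text
10.4 [-0.6   0.03  1.71 -0.01  1.61  1.53] [-0.2  0.3 -2.4] 0.11823813361992731
32 [0.001, 0.0, -0.0, 0.001, 0.0, -0.001]
36 [0.041, -0.024, 0.058, 0.012, 0.019, -0.001]
40 [0.084, -0.051, 0.114, 0.024, 0.038, -0.001]
44 [0.131, -0.08, 0.166, 0.036, 0.057, -0.001]
48 [0.18, -0.111, 0.214, 0.047, 0.076, -0.001]
52 [0.233, -0.143, 0.257, 0.059, 0.095, -0.001]
56 [0.287, -0.177, 0.296, 0.071, 0.114, -0.001]
60 [0.344, -0.212, 0.331, 0.082, 0.133, -0.001]
64 [0.403, -0.249, 0.361, 0.094, 0.152, -0.001]
68 [0.464, -0.286, 0.386, 0.106, 0.171, -0.001]
72 [0.526, -0.324, 0.406, 0.117, 0.19, -0.001]
76 [0.588, -0.363, 0.421, 0.129, 0.208, -0.001]
```

View pics/p2.png

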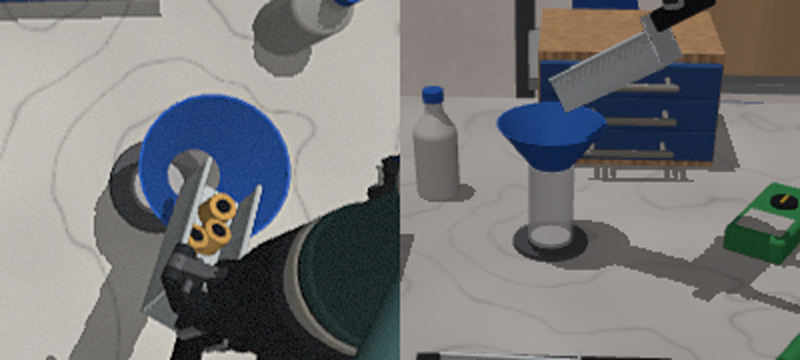

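At 32° the sleeves have slid together onto the ramp (crop ~(210,220)), none out yet. Continue slowly.

Request:
{"api": "servo_tool", "payload": {
  "series": [
    [0.01,-0.006,0.015,0.003,0.005,0,1],
    [0.02,-0.012,0.029,0.006,0.009,0,1],
    [0.031,-0.018,0.044,0.009,0.014,0,1],
    [0.041,-0.024,0.058,0.012,0.019,0,1],
    [0.052,-0.031,0.072,0.015,0.024,0,1],
    [0.062,-0.037,0.086,0.018,0.028,0,1],
    [0.073,-0.044,0.1,0.021,0.033,0,1],
    [0.084,-0.051,0.114,0.024,0.038,0,1],
    [0.084,-0.051,0.114,0.024,0.038,0,1],
    [0.084,-0.051,0.114,0.024,0.038,0,1]
  ]
}}

```text
time: 11.5
tool_pos: [0.435, -0.2696, 0.319]
tcp_rot: [-2.889, 0.82, 0.509]
wrist_force: [0.6, 0.1, -1.6]
width: 0.112
grip_force: 108.6
```

```bash
python3 look.py p3 40|head -4
python3 - <<'E'
from h import *
for c in("top","side"):
    for d in bot.recognise("sleeve_m1",c)[:5]: print(c,(np.array(d["box"])*[640,480,640,480]).round(),round(d["score"],2))
E
```

```text
11.5 [-0.59  0.16  1.57 -0.01  1.76  1.53] [ 0.6  0.1 -1.6] 0.11186919795950069
40 [-0.001, 0.003, -0.001, -0.0, 0.0, -0.0]
44 [0.045, -0.026, 0.051, 0.011, 0.019, -0.0]
48 [0.095, -0.057, 0.098, 0.023, 0.038, -0.0]
top [508. 242. 524. 262.] 0.59
top [484. 231. 496. 243.] 0.53
side [317.  60. 391. 135.] 0.18
```

View pics/p3.png

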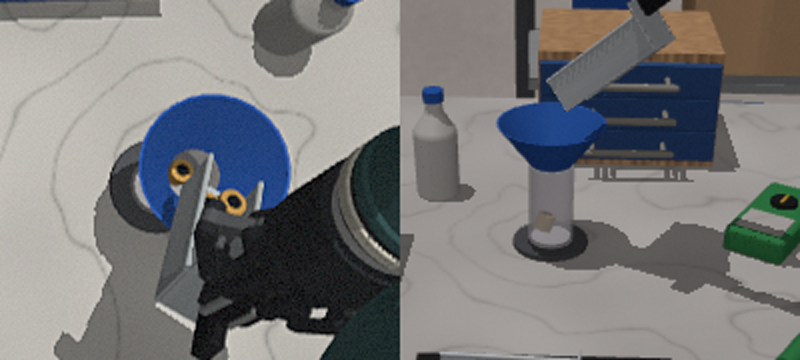

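At 40° one sleeve is in the jar (side crop (545,220)); one is near the lip. Continue.

Request:
{"api": "servo_tool", "payload": {
  "series": [
    [0.011,-0.006,0.013,0.003,0.005,0,1],
    [0.022,-0.013,0.026,0.006,0.009,0,1],
    [0.034,-0.02,0.039,0.008,0.014,0,1],
    [0.045,-0.026,0.051,0.011,0.019,0,1],
    [0.045,-0.026,0.051,0.011,0.019,0,1],
    [0.045,-0.026,0.051,0.011,0.019,0,1],
    [0.057,-0.034,0.063,0.014,0.024,0,1],
    [0.07,-0.042,0.075,0.017,0.029,0,1],
    [0.082,-0.049,0.087,0.02,0.033,0,1],
    [0.095,-0.057,0.098,0.023,0.038,0,1],
    [0.095,-0.057,0.098,0.023,0.038,0,1],
    [0.095,-0.057,0.098,0.023,0.038,0,1],
    [0.095,-0.057,0.098,0.023,0.038,0,1]
  ]
}}

```text
time: 13.0
tool_pos: [0.449, -0.278, 0.3338]
tcp_rot: [-2.816, 0.799, 0.702]
wrist_force: [0.1, 0.1, -1.6]
width: 0.115
grip_force: 108.6
```

```bash
python3 look.py p4 48|head -7
python3 - <<'E'
from h import *
for c in("top","side"):
    for d in bot.recognise("sleeve_m1",c)[:5]: print(c,(np.array(d["box"])*[640,480,640,480]).round(),round(d["score"],2))
E
```

```text
13.0 [-0.59  0.28  1.43 -0.02  1.92  1.53] [ 0.1  0.1 -1.6] 0.11470554652018633
48 [0.001, -0.001, -0.0, 0.0, -0.0, -0.0]
52 [0.054, -0.033, 0.044, 0.012, 0.019, -0.0]
56 [0.108, -0.067, 0.083, 0.023, 0.038, -0.0]
60 [0.165, -0.102, 0.117, 0.035, 0.057, -0.0]
64 [0.224, -0.139, 0.147, 0.047, 0.076, -0.0]
68 [0.285, -0.176, 0.172, 0.059, 0.094, -0.0]
```

View pics/p4.png

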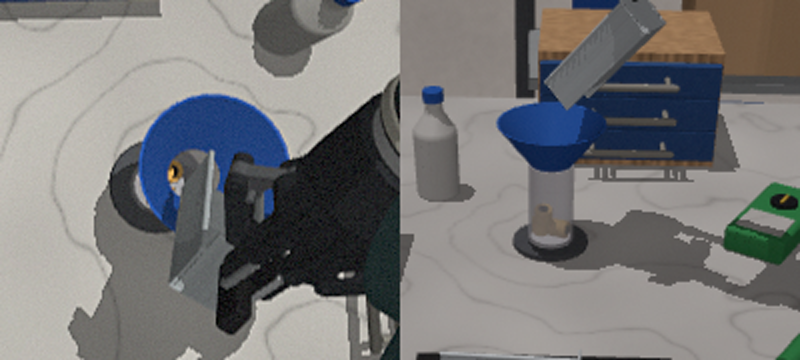

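At 48° at least two sleeves show in the jar (side crop (545,220)); the wrist force equals an empty scoop. Tilt further to be certain.

Request:
{"api": "servo_tool", "payload": {
  "series": [
    [0.027,-0.016,0.022,0.006,0.01,0,1],
    [0.054,-0.033,0.044,0.012,0.019,0,1],
    [0.08,-0.05,0.064,0.018,0.028,0,1],
    [0.108,-0.067,0.083,0.023,0.038,0,1],
    [0.136,-0.084,0.1,0.029,0.048,0,1],
    [0.165,-0.102,0.117,0.035,0.057,0,1],
    [0.195,-0.12,0.132,0.041,0.066,0,1],
    [0.224,-0.139,0.147,0.047,0.076,0,1],
    [0.255,-0.157,0.16,0.053,0.085,0,1],
    [0.285,-0.176,0.172,0.059,0.094,0,1],
    [0.285,-0.176,0.172,0.059,0.094,0,1],
    [0.285,-0.176,0.172,0.059,0.094,0,1],
    [0.285,-0.176,0.172,0.059,0.094,0,1],
    [0.285,-0.176,0.172,0.059,0.094,0,1]
  ]
}}

```text
time: 14.6
tool_pos: [0.4916, -0.3042, 0.3604]
tcp_rot: [-2.582, 0.732, 1.145]
wrist_force: [-0.5, -0.0, -1.8]
width: 0.117
grip_force: 108.7
```

```bash
python3 look.py p5 68
python3 - <<'E'
from h import *
for n in("p3","p4","p5"):
    h=cv2.cvtColor(cv2.imread(f"pics/{n}.png"),cv2.COLOR_BGR2HSV)[190:250,520:580]; print(n,(h[...,1]>45).sum(),((h[...,1]>45)&(h[...,0]<25)).sum())
im=cv2.imread("pics/p5.png"); o=np.hstack([cv2.resize(im[80:280,100:300],(400,400)),cv2.resize(im[180:260,510:590],(400,400),interpolation=2)]); cv2.imwrite("pics/p5z.png",o)
E
```

```text
14.6 [-0.58  0.6   1.08 -0.03  2.3   1.53] [-0.5 -0.  -1.8] 0.11703444600801775
68 [0.001, -0.001, -0.005, -0.0, 0.001, -0.0]
72 [0.063, -0.039, 0.015, 0.011, 0.02, -0.0]
76 [0.125, -0.078, 0.03, 0.023, 0.039, -0.0]
p3 119 119
p4 249 249
p5 247 247
```

View pics/p5z.png

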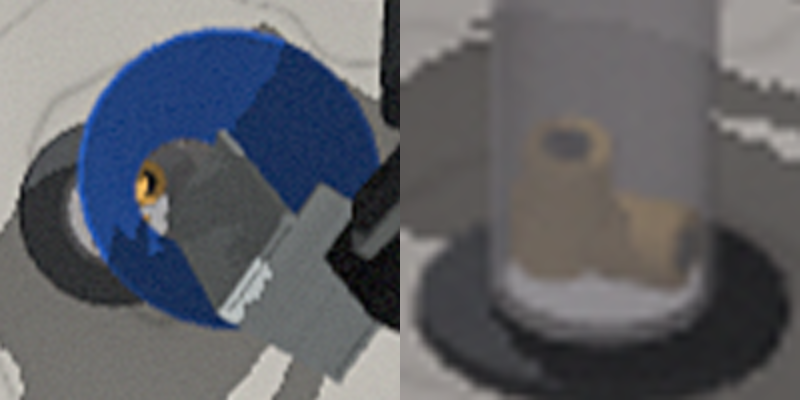

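The right half shows an upright sleeve about 155 px tall (more than one sleeve's ~120) with another lying beside it, probably three with one hidden; the left half shows a sleeve top through the throat. I'll jog the scoop steeper once, then back it off to check the funnel and scoop with the networks.

Request:
{"api": "servo_tool", "payload": {
  "series": [
    [0.063,-0.039,0.03,0.011,0.02,0,1],
    [0.125,-0.078,0.05,0.023,0.039,0,1],
    [0.063,-0.039,0.03,0.011,0.02,0,1],
    [0.125,-0.078,0.05,0.023,0.039,0,1],
    [0.125,-0.078,0.05,0.023,0.039,0,1],
    [0.125,-0.078,0.15,0.023,0.039,0,1],
    [0.1,-0.06,0.3,0,0,0,1],
    [0.0,0.0,0.4,-0.03,-0.05,0,1],
    [-0.15,0.09,0.45,-0.06,-0.1,0,1],
    [-0.3,0.18,0.45,-0.09,-0.145,0,1],
    [-0.45,0.27,0.4,-0.12,-0.19,0,1],
    [-0.6,0.36,0.3,-0.15,-0.24,0,1],
    [-0.75,0.45,0.2,-0.18,-0.29,0,1],
    [-0.85,0.53,0.1,-0.2,-0.323,0,1],
    [-0.85,0.6,0.1,-0.2,-0.323,0,1],
    [-0.85,0.7,0.1,-0.2,-0.323,0,1],
    [-0.85,0.8,0.1,-0.2,-0.323,0,1],
    [-0.85,0.9,0.1,-0.2,-0.323,0,1],
    [-0.85,0.9,0.1,-0.2,-0.323,0,1]
  ]
}}

```text
time: 16.6
tool_pos: [0.3634, -0.1677, 0.3786]
tcp_rot: [2.885, -0.814, 0.53]
wrist_force: [0.1, 0.2, -1.8]
width: 0.12
grip_force: 108.6
```

Run:
```python
from h import *
s=bot.read_state(); p,R=s["tool_pos"],Ro.from_rotvec(s["tcp_rot"]); S=R*RT.inv(); print(s["time"],s["q"].round(2),s["wrist_force"],p,"scoop",p-S.apply(TC),np.degrees(S.as_euler("zyx")))
T=bot.read_camera("top");D=bot.read_camera("side")
cv2.imwrite("pics/t6.png",T[:,:,::-1]);cv2.imwrite("pics/d6.png",D[:,:,::-1])
for c in("top","side"):
    for n in("sleeve_m1","scoop_m","jar"):
        for d in bot.trace(n,c)[:6]: print(c,n,(np.array(d["box"])*[640,480,640,480]).round(),round(d["score"],2),d["mask"].sum())
h=cv2.cvtColor(T,cv2.COLOR_RGB2HSV); m=((h[...,0]>8)&(h[...,0]<28)&(h[...,1]>110)&(h[...,2]>60)).astype(np.uint8)
_,_,st,ce=cv2.connectedComponentsWithStats(m); print([(x[4],c.round().tolist()) for x,c in zip(st,ce) if x[4]>8][1:])
h=cv2.cvtColor(D,cv2.COLOR_RGB2HSV)[165:212,292:338]
for r in h: print("".join("#" if q[1]>45 and q[0]<28 else "." for q in r))
```

```text
16.6 [-0.47 -0.61  2.08 -0.03  1.31  1.65] [ 0.10353851  0.21004971 -1.83593081] [ 0.36341088 -0.16767006  0.37858146] scoop [ 0.43323663 -0.21042551  0.35258634] [-31.49588408  -0.71020951  -0.3857111 ]
top sleeve_m1 [310. 253. 318. 258.] 0.65 43
top sleeve_m1 [488. 231. 490. 242.] 0.62 30
top scoop_m [300. 197. 332. 300.] 0.77 1878
top scoop_m [167. 203. 201. 313.] 0.68 1788
top jar [457. 197. 548. 270.] 0.59 4404
side scoop_m [244. 354. 387. 406.] 0.9 4032
side scoop_m [257. 258. 368. 291.] 0.77 2623
side scoop_m [333.  46. 451.  84.] 0.76 2653
side jar [296. 371. 316. 388.] 0.75 257
side jar [287. 131. 340. 210.] 0.59 2483
[(np.int32(4939), [66.0, 107.0]), (np.int32(17), [119.0, 79.0]), (np.int32(18), [121.0, 90.0]), (np.int32(9), [162.0, 87.0]), (np.int32(33), [125.0, 103.0]), (np.int32(119), [289.0, 103.0]), (np.int32(111), [224.0, 104.0]), (np.int32(120), [158.0, 106.0]), (np.int32(12), [132.0, 129.0]), (np.int32(9), [127.0, 129.0]), (np.int32(33), [94.0, 137.0]), (np.int32(29), [80.0, 139.0]), (np.int32(17), [112.0, 136.0]), (np.int32(18), [86.0, 141.0]), (np.int32(14), [47.0
[... 2057 characters left out ...]
.........................##...............
..............................................
..............................................
..............................................
..............................................
..............................................
..............................................
..............................................
..............................................
..............................................
..............................................
..............................................
..............................................
..............................................
..............................................
```

Run:
```python
from h import *
s=bot.read_state(); p,R=s["tool_pos"],Ro.from_rotvec(s["tcp_rot"]); S=R*RT.inv(); o=p-S.apply(TC)
T=cv2.cvtColor(cv2.imread("pics/t6.png"),cv2.COLOR_BGR2HSV)
print("tray rows x=-50..75 at y -15,0,15 (hsv)")
for x in range(-55,80,10): print(x,[(T[int(v),int(u)].tolist() if 0<=v<480 and 0<=u<640 else None) for u,v in proj("top",[o+S.apply([x/1000,y/1000,.006]) for y in(-15,0,15)])])
a=cv2.imread("pics/side0.png").astype(int);b=cv2.imread("pics/d6.png").astype(int)
A,B=[(i[...,2]-i[...,0])[172:206,296:336] for i in(a,b)]
d=np.clip((B-A)//6,0,9)
for r in d: print("".join("." if q<1 else str(q) for q in r))
```

```text
tray rows x=-50..75 at y -15,0,15 (hsv)
-55 [[94, 11, 185], [94, 10, 210], [90, 10, 213]]
-45 [[86, 10, 202], [90, 9, 201], [80, 13, 177]]
-35 [[94, 9, 202], [102, 12, 213], [80, 11, 207]]
-25 [[100, 11, 204], [90, 7, 209], [90, 10, 210]]
-15 [[98, 10, 205], [90, 6, 208], [90, 11, 202]]
-5 [[86, 10, 206], [97, 11, 211], [87, 11, 208]]
5 [[97, 11, 206], [101, 10, 213], [75, 5, 214]]
15 [[83, 11, 209], [87, 11, 210], [99, 9, 204]]
25 [[99, 13, 204], [98, 10, 205], [87, 11, 210]]
35 [[90, 9, 204], [87, 12, 213], [90, 13, 222]]
45 [[90, 11, 189], [94, 11, 191], [94, 10, 204]]
55 [[93, 12, 193], [98, 11, 191], [94, 9, 228]]
65 [[83, 11, 187], [100, 8, 187], [97, 11, 204]]
75 [[93, 12, 198], [81, 13, 200], [94, 8, 228]]
........................................
........................................
........................................
........................................
........................................
........................................
........................................
........................................
........................................
.......
[... 317 characters left out ...]
...
..........222223222223211...............
..........2222223222255554321...........
..........2222322222235555532...........
..........22323232233355554221..........
..........22332332333345553.............
..........23333332233344443.............
..........22333333233334442.............
..........12333322232323332.1...........
...........1233221.222222332............
.......................12222............
........................................
........................................
........................................
........................................
........................................
........................................
........................................
```

The scoop's floor is bare steel all along, and nothing brass is left in the funnel. The blob in the jar is 17 px tall plus a lying sleeve beside it, which is only possible with three sleeves. Now return the scoop.

Run:
```python
from h import *
s=bot.read_state(); print(s["time"])
E0=Ro.from_rotvec([3.077,-.126,.544]); t=np.array([.4801,.1119,.0302])
p0=(s["tool_pos"],Ro.from_rotvec(s["tcp_rot"]))
d=delta((t,E0),p0);print("total",d)
print("to +0.10",delta((t+[0,0,.10],E0),p0))
```

```text
17.0
total [ 7.730e-01  1.879e+00 -2.296e+00  1.000e-03  2.000e-03  1.500e-01]
to +0.10 [ 7.730e-01  1.879e+00 -1.629e+00  1.000e-03  2.000e-03  1.500e-01]
```

Request:
{"api": "servo_tool", "payload": {
  "series": [
    [0.05,0.1,-0.05,0,0,0.01,1],
    [0.13,0.27,-0.13,0,0,0.03,1],
    [0.22,0.45,-0.22,0,0,0.05,1],
    [0.32,0.65,-0.32,0,0,0.08,1],
    [0.42,0.85,-0.42,0,0,0.11,1],
    [0.5,1,-0.5,0,0,0.13,1],
    [0.5,1,-0.5,0,0,0.15,1],
    [0.5,1,-0.5,0,0,0.15,1]
  ]
}}

```text
time: 17.8
tool_pos: [0.4391, -0.0193, 0.2983]
tcp_rot: [3.076, -0.123, 0.55]
wrist_force: [-1.3, -0.4, -1.6]
width: 0.118
grip_force: 108.6
```

Request:
{"api": "servo_tool", "payload": {
  "series": [
    [0.05,0.15,-0.1,0,0,0,1],
    [0.1,0.33,-0.25,0,0,0,1],
    [0.16,0.52,-0.4,0,0,0,1],
    [0.22,0.7,-0.55,0,0,0,1],
    [0.27,0.83,-0.7,0,0,0,1],
    [0.273,0.879,-0.85,0,0,0,1],
    [0.273,0.879,-0.95,0,0,0,1],
    [0.273,0.879,-1,0,0,0,1],
    [0.273,0.879,-1,0,0,0,1],
    [0.273,0.879,-1,0,0,0,1]
  ]
}}

```text
time: 18.8
tool_pos: [0.4811, 0.1121, 0.1506]
tcp_rot: [3.075, -0.127, 0.556]
wrist_force: [-0.6, 0.0, -1.3]
width: 0.116
grip_force: 108.7
```

Run:
```python
from h import *
print(bot.read_state()["time"],delta((np.array([.4801,.1119,.0302]),Ro.from_rotvec([3.077,-.126,.544]))))
```

```text
18.8 [-0.006 -0.001 -0.803  0.     0.002  0.   ]
```

Request:
{"api": "servo_tool", "payload": {
  "series": [
    [-0.006,0,-0.1,0,0.002,0,1],
    [-0.006,0,-0.25,0,0.002,0,1],
    [-0.006,0,-0.4,0,0.002,0,1],
    [-0.006,0,-0.53,0,0.002,0,1],
    [-0.006,0,-0.64,0,0.002,0,1],
    [-0.006,0,-0.72,0,0.002,0,1],
    [-0.006,0,-0.76,0,0.002,0,1],
    [-0.006,0,-0.785,0,0.002,0,1],
    [-0.006,0,-0.8,0,0.002,0,1],
    [-0.006,0,-0.8,0,0.002,0,1],
    [-0.006,0,-0.8,0,0.002,0,1]
  ]
}}

```text
time: 19.9
tool_pos: [0.4802, 0.1127, 0.0306]
tcp_rot: [3.077, -0.124, 0.547]
wrist_force: [1.2, 0.2, -1.5]
width: 0.118
grip_force: 108.8
```

Request:
{"api": "servo_tool", "payload": {
  "series": [
    [0,0,-0.006,0,0,0,1],
    [0,0,-0.01,0,0,0,1],
    [0,0,-0.01,0,0,0,1],
    [0,0,-0.01,0,0,0,1]
  ]
}}

```text
time: 20.3
tool_pos: [0.4807, 0.1128, 0.0301]
tcp_rot: [3.076, -0.124, 0.549]
wrist_force: [-6.0, -1.3, 9.9]
width: 0.117
grip_force: 110.3
```

Touching down (10 N). Open gently, then back out along the tool axis.

Request:
{"api": "servo_tool", "payload": {
  "series": [
    [0,0,0,0,0,0,0.7],
    [0,0,0,0,0,0,0.5],
    [0,0,0,0,0,0,0.3],
    [0,0,0,0,0,0,0],
    [0,0,0,0,0,0,0],
    [0,0,0,0,0,0,0],
    [0,0,0,0,0,0,0],
    [-0.02,0,0.08,0,0,0,0],
    [-0.06,0,0.2,0,0,0,0],
    [-0.12,0.01,0.4,0,0,0,0],
    [-0.2,0.015,0.65,0,0,0,0],
    [-0.25,0.02,0.9,0,0,0,0],
    [-0.25,0.02,1,0,0,0,0],
    [-0.25,0.02,1,0,0,0,0]
  ]
}}

```text
time: 21.7
tool_pos: [0.4441, 0.1163, 0.1822]
tcp_rot: [3.077, -0.124, 0.555]
wrist_force: [-0.6, -0.2, 0.3]
width: 0.998
grip_force: 0.0
```

Run:
```python
from h import *
s=bot.read_state(); print(s["time"],s["width"],s["tool_pos"])
T=bot.read_camera("top");D=bot.read_camera("side")
for c in("top","side"):
    for n in("scoop_m","jar"):
        for d in bot.trace(n,c)[:3]: print(c,n,(np.array(d["box"])*[640,480,640,480]).round(1),round(d["score"],2))
a=cv2.imread("pics/side0.png")[:,:,::-1].astype(int); df=np.abs(D.astype(int)-a).max(2)>60
a2=cv2.imread("pics/top0.png")[:,:,::-1].astype(int); df2=np.abs(T.astype(int)-a2).max(2)>60
for q in(df,df2):
    _,_,st,ce=cv2.connectedComponentsWithStats(q.astype(np.uint8)); print([(x[:5].tolist()) for x in st[1:] if x[4]>12])
b=D.astype(int); A,B=[(i[...,0]-i[...,2])[172:206,296:336] for i in(a,b)]
print(((B-A)>=6).sum())
```

```text
21.7 0.9980792068592188 [0.44412356 0.11627318 0.18219756]
top scoop_m [300.3 193.4 330.6 302.8] 0.76
top scoop_m [238.4 203.  269.9 310.5] 0.69
top scoop_m [167.2 203.6 198.6 312.2] 0.62
top jar [453.5 193.7 546.8 272.1] 0.69
side scoop_m [243.7 356.8 387.7 405.2] 0.94
side scoop_m [255.5 297.9 379.1 338.1] 0.77
side scoop_m [257.3 257.3 366.8 288.8] 0.73
[[428, 0, 30, 5, 116], [527, 0, 64, 56, 566], [588, 0, 4, 5, 18], [599, 0, 8, 5, 25], [424, 8, 31, 27, 507], [417, 36, 38, 43, 879], [455, 44, 22, 20, 297], [435, 65, 20, 40, 198], [467, 80, 22, 39, 263], [427, 103, 19, 24, 149], [555, 102, 66, 44, 2116], [386, 127, 225, 123, 10056], [447, 127, 35, 11, 175], [621, 126, 7, 4, 15], [552, 134, 13, 12, 65], [588, 142, 30, 13, 214], [566, 146, 24, 3, 29], [580, 149, 6, 5, 18], [539, 252, 31, 14, 205], [521, 291, 27, 20, 341], [413, 306, 81, 46, 1031], [287, 311, 7, 4, 21], [304, 312, 8, 4, 22], [457, 312, 76, 28, 642], [324, 315, 6, 3, 13], [538, 314, 63, 27, 707], [509, 333, 70, 35, 950], [609, 334, 16, 6, 48], [626, 335, 14, 5, 44], [497, 348, 9, 7, 23], [410, 352, 9, 6, 21]]
[[243, 201, 1, 13, 13], [266, 202, 3, 10, 14], [251, 226, 13, 15, 141], [484, 231, 7, 11, 49], [249, 242, 13, 14, 141], [247, 258, 13, 14, 137], [93, 308, 196, 172, 19991], [534, 422, 106, 58, 2371], [254, 457, 67, 23, 1002]]
216
```

The scoop is back flat in place, the jar and the other scoops are unchanged in the images, and the gripper is clear.

```bash
python3 -c "
from workcell import bot
print(bot.finish_job())"
```

```text
the job is handed in; nothing more can be done
None
```

I handed the job in at about 22 s without seeing a verdict: the three 23 mm sleeves are in the jar (inferred from their outline, as one is partly hidden), the empty scoop is back on the mat, and the other scoops and the jar show no movement in the images.

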